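# Empty the offcut skip into its catch tray

## Robot

A 7-joint arm with a two-finger parallel gripper is mounted at the origin on the work surface. World frame = base frame: x ahead of the robot, y to its left, z up, the work surface at z = 0. Lengths are in mm, angles in rad, forces in N, time in s.
With the tool pointing down it reaches from about 400 to 875 mm from the base axis. Payload 19.3 kg.
Tool frame: the origin (TCP) lies at the very end of the fingers, on their centre line; the grasp point (between the pads) lies 19 mm behind it (grip_point_offset is the z of the grasp point in the tool frame, in mm); z points along the fingers, x is the direction in which the jaws open and shut, and the axes are right-handed (so a half turn about z gives the same grasp; the last joint's range is limited). The gripper opens to 85 mm and grips with 20 to 120 N. Pads are 22 mm wide; open, the fingers measure 114 mm over their backs; the gripper's body (76 mm by 85 mm) begins 54 mm behind the grasp point. The pads swing forward as they close: fully open they stand 13 mm farther back than shut.
Start: joints at [-1.268, 0.521, -0.036, 1.599, 0.021, 1.021, -0.113], TCP at [227.658, 582.053, 191.291] pointing down, gripper open.
Joint ranges: [-2.91, 2.91], [-0.3, 2.13], [-1.5, 1.42], [0.17, 2.43], [-1.26, 4.41], [0.16, 1.93], [-2.52, 2.52]. Speed limits (rad/s): [1.89, 1.89, 2.39, 2.39, 3.01, 3.01, 3.01].

## Interface

Orientations are given as a 3x3 rotation matrix whose columns are the frame's x, y, z axes.
In Python, from workcell import movep, movel, goto_joints, open_gripper, clamp, wait, inverse_kinematics, read_state, camera, PlanningError, finish_job, grip_point_offset gives the robot as it stands. Calls block until the motion is done:
- movep(position, orientation): joint-space move of the TCP to a pose.
- movel(position, frame=None, max_speed=150, guard=None): straight line of the TCP; frame=None keeps the orientation; max_speed is the mean speed in mm/s. With guard (N) it stops when the force on the tool has changed by that much, and returns True; else False.
- goto_joints(angles): joint-space move.
- open_gripper() and clamp(): open the fingers fully, or close them until they stop; the grip force is fixed at half the most.
- wait(seconds).
- inverse_kinematics(position, orientation): joint angles nearest the present ones, or None.
- read_state(): the state.
- camera(name): name is "scene" or "top" or "wrist"; returns a dict with "image" (420x560x3 uint8, blue, green, red), "range_z" (420x560 float32, mm along the optical axis (not along the pixel's ray), 0 where there is no reading), "fx", "fy", "cx", "cy" (pixels), "cam_to_world" (4x4, takes a point from camera to world coordinates). Camera axes: x right, y up, looking along -z (the intrinsics and any distortion apply to the point x, -y, -z); pixel columns grow to the right and rows downward; lengths in mm; the calibration is good to about 2 mm. The wrist camera is an equidistant fisheye: a pixel r from the principal point sees the ray r / f radians off the axis. A picture is of the moment at which its call begins.
A pose or a line that the arm cannot do raises PlanningError and nothing moves.
- finish_job(): hands the job in, once; it reports no verdict.
The state is a dict: "time": time; "qpos": joint angles; "qvel": joint speeds; "joint_efforts": joint torques, N m; "eef_pos": TCP position; "tool_rot": TCP orientation; "ft_force": force on the tool from outside, world axes, zero at the start; "torque": the same for the moment, N m; "finger_gap": finger opening in mm.
Only numpy, scipy, OpenCV 4.12 (cv2) and the standard library are available. Lean on these libraries where they do the work, as an engineer would, in place of code of your own. Each camera call takes 0.05 s, during which the arm holds its last target.

## Task

Push the catch tray fully home along its rails under the tipping skip, then push the skip over past its detent so that all its offcuts fall into the tray. Then ease the skip back, holding it back so that it does not drop, until it clicks fully upright, and leave the other things on the bench where they are.

Things in the scene. Friction and masses are not known exactly. Their poses are not given: they have to be found in the camera images.
- stand: Dark steel stand of the tipping skip, fixed to the bench. Origin on the bench top straight below the hinge; z up, +x the direction in which the skip dumps (towards the tray), y along the hinge. Hinge axis 130 mm up; uprights at y = +-74 mm, 142 mm high. Guide rails for the tray, 14 mm high, inner faces at y = +-78.5 mm, run from x = -15 to 285 mm.
- stop (a point): Middle of the rubber stop's face across the stand, 22 mm above the bench, at stand x = -2 mm: the tray is fully home when its end wall touches this stop.
- skip (a joint): Skip hinge, rad. 0 = upright on its rest, held by a sprung roller detent; grows to 1.85 = fully tipped. From 0.08 to 0.2 the detent resists (3 to 10 N at the grip). It balances near 0.85: past that it falls over and stays tipped. Coming back, below 0.75 it falls fast unless held back; near 0.3 it meets the detent, may stop there, and is pressed on until it snaps to 0 (that snap is normal).
- skip_bar (a point): Centre of the skip's handle bar: a steel grip tube 14 mm thick, 90 mm long, parallel to the hinge, turning freely on its spindle between two 8 mm struts at +-52 mm. Upright it is at stand x = -145 mm, 235 mm above the bench; it swings about the hinge on a radius of 179 mm (highest 309 mm); fully tipped it is at stand x = +141 mm, 240 mm up. The axes turn with the skip.
- skip_back (a point): Middle of the top edge of the skip's back wall: when upright 46 mm in front of and 25 mm below the bar (this turns with the skip), so open fingers can stand either side of the bar, tips up to 20 mm below its centre, all the way round.
- skip_lip (a point): Middle of the front lip of the skip, an open steel sheet box with floor 100 mm long, 120 mm wide and 80 mm deep, front wall sloping outwards, about 0.55 kg empty. Upright, the lip is at stand x = +45 mm, 210 mm up; tipped, it hangs about 65 mm above the bench over the tray.
- tray: Loose aluminium open catch tray, 200 mm long (x) by 150 mm wide (y), 40 mm high, walls 4 mm, about 0.5 kg. Origin at the centre of its underside; x as the stand's x. It starts pulled out along the rails, away from the stand; fully home its origin is at stand x = +98 mm.
- offcut0_mid (a point): Centre of a loose offcut lying in the skip: round steel stub, 22 mm across, 28 mm long, 50 to 60 g.
- offcut0: The same offcut (round steel stub, 22 mm across, 28 mm long); origin at the centre of its underside as it stands at the start.
- offcut1_mid (a point): Centre of a loose offcut lying in the skip: square aluminium block 22 x 22 x 22 mm, 50 to 60 g.
- offcut1: The same offcut (square aluminium block 22 x 22 x 22 mm); origin at the centre of its underside as it stands at the start.
- offcut2_mid (a point): Centre of a loose offcut lying in the skip: square wooden block 22 x 22 x 26 mm, 50 to 60 g.
- offcut2: The same offcut (square wooden block 22 x 22 x 26 mm); origin at the centre of its underside as it stands at the start.
- offcut3_mid (a point): Centre of a loose offcut lying in the skip: round steel stub, 22 mm across, 28 mm long, 50 to 60 g.
- offcut3: The same offcut (round steel stub, 22 mm across, 28 mm long); origin at the centre of its underside as it stands at the start.
- offcut4_mid (a point): Centre of a loose offcut lying in the skip: square aluminium block 22 x 22 x 30 mm, 50 to 60 g.
- offcut4: The same offcut (square aluminium block 22 x 22 x 30 mm); origin at the centre of its underside as it stands at the start.
- spray_can: Bystander: spray can, 60 mm across, 190 mm tall, upright; origin under it.
- knife: Bystander: yellow utility knife, 145 mm long, 30 mm wide, 18 mm high; origin under it.
- brush: Bystander: paint brush 190 mm long lying flat.
- eraser: Bystander: black rubber sanding block 60 x 30 x 20 mm; origin under it.
- roller_tool: Bystander: paint roller lying flat, about 235 mm long, 45 mm high; origin below the roller sleeve's centre.
- tin: Bystander: paint tin, 100 mm across, 120 mm tall; origin under it.

How it is judged:
By the outcome, as a careful person would: the job done as asked, in the order asked, and still so for the second after the job is handed in, with the robot touching nothing.
It also fails if it takes over 72 s, if anything falls off the work surface, if the arm or the gripper's body presses on something with over 40 N, if the wrist force passes 120 N, or if a joint passes its speed limit or range.

## Working session

There is one attempt and no reset: what is moved stays moved. The work goes in short steps, each a Python script; the robot and the scene stay as the last script left them, time stands still between calls to the robot, and variables do not carry over. Pictures are saved under pics/ and viewed, and the job is handed in when it is done.

```bash
ls; mkdir -p pics; python3 - <<'E'
from workcell import *
import cv2,pickle
d={}
for n in ["scene","top"]:
    c=camera(n); d[n]=c; cv2.imwrite(f"pics/{n}0.png",c["image"]); print(n,c["fx"],c["cx"],c["cam_to_world"].round(3).tolist() if hasattr(c["cam_to_world"],'round') else c["cam_to_world"])
pickle.dump(d,open("c0.pkl","wb"))
s=read_state(); print(s["time"],s["eef_pos"],s["ft_force"],s["finger_gap"],s["tool_rot"]); print(grip_point_offset)
E
```

```text
pics
scene 484.203485385247 281.8089582827527 [[-0.12, -0.842, 0.526, 1305.251], [0.993, -0.096, 0.072, 91.294], [-0.01, 0.531, 0.847, 1337.391], [0.0, 0.0, 0.0, 1.0]]
top 386.4812787292426 275.40785841698323 [[-0.021, 0.989, -0.149, 417.283], [-1.0, -0.018, 0.022, -18.884], [0.019, 0.149, 0.989, 1098.952], [0.0, 0.0, 0.0, 1.0]]
0.1 [227.5586373  581.7384599  190.79298883] [-0.11519949 -0.26563632 -0.04602794] 84.93472321887428 [[ 3.64277293e-01  9.31290479e-01 -3.12255332e-04]
 [ 9.31289992e-01 -3.64277423e-01 -9.54235872e-04]
 [-1.00241835e-03  5.68061950e-05 -9.99999496e-01]]
-18.700000000000003
```

View pics/scene0.png

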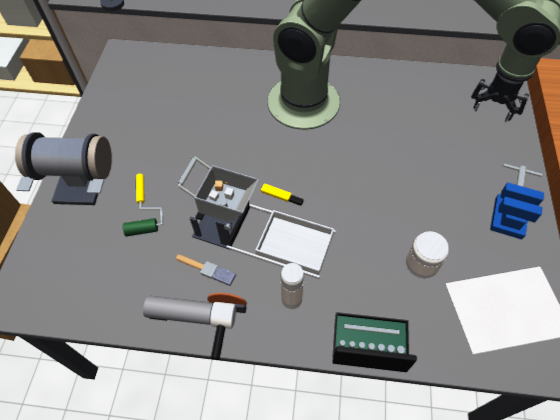

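View pics/top0.png

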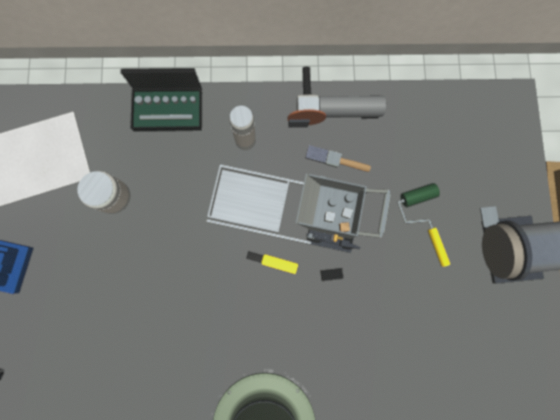

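```bash
cat > h.py <<'E'
import numpy as np,cv2
def cloud(c):
    z=np.asarray(c["range_z"],float); h,w=z.shape
    u,v=np.meshgrid(np.arange(w),np.arange(h))
    X=(u-c["cx"])/c["fx"]*z; Y=-(v-c["cy"])/c["fy"]*z
    P=np.stack([X,Y,-z,np.ones_like(z)],-1)@np.asarray(c["cam_to_world"]).T
    P=P[...,:3]; P[z==0]=np.nan
    return P
def proj(c,p):
    q=np.linalg.inv(c["cam_to_world"])@np.append(p,1)
    return np.array([c["cx"]+c["fx"]*q[0]/-q[2], c["cy"]+c["fy"]*q[1]/q[2]])
E
python3 - <<'E'
import pickle; from h import *
d=pickle.load(open("c0.pkl","rb"))
c=d["top"];P=cloud(c)
im=c["image"][150:290,190:460]; cv2.imwrite("pics/topz.png",cv2.resize(im,None,fx=2.9,fy=2.9,interpolation=cv2.INTER_CUBIC))
s=d["scene"]; im=s["image"][140:310,120:350];cv2.imwrite("pics/scz.png",cv2.resize(im,None,fx=3.4,fy=3.4,interpolation=cv2.INTER_CUBIC))
for n,(u,v) in dict(bar=(384,213),tin=(98,189),can=(241,118),knife=(280,264),eraser=(331,274),tray=(250,200),rollerh=(439,247),sleeve=(420,195),bench=(300,320)).items(): print(n,P[v,u].round(0))
Ps=cloud(s)
for n,(u,v) in dict(bar=(187,170),tin=(430,247),can=(291,272),tray=(295,242),).items(): print(n,Ps[v,u].round(0))
E
```

```text
bar [ 531. -281.  246.]
tin [624. 412. 119.]
can [780.  40. 192.]
knife [424. -53.  13.]
eraser [ 394. -193.   19.]
tray [608.  29.   3.]
rollerh [ 462. -498.   25.]
sleeve [ 607. -449.   41.]
bench [ 270. -105.   -1.]
bar [ 533. -283.  239.]
tin [636. 416. 122.]
can [789.  41. 192.]
tray [602.  34.   6.]
```

View pics/topz.png

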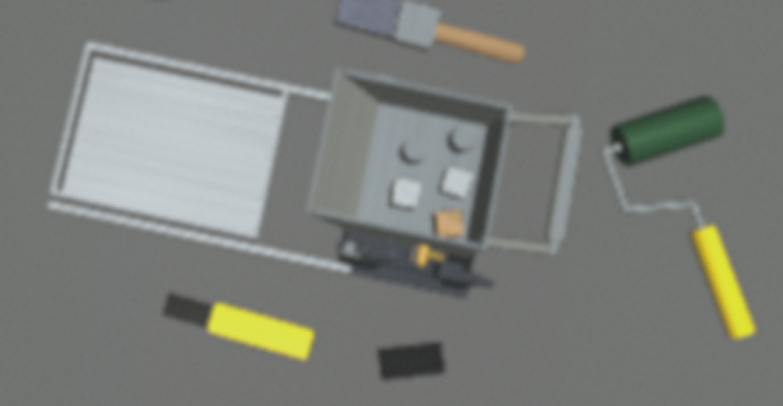

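View pics/scz.png

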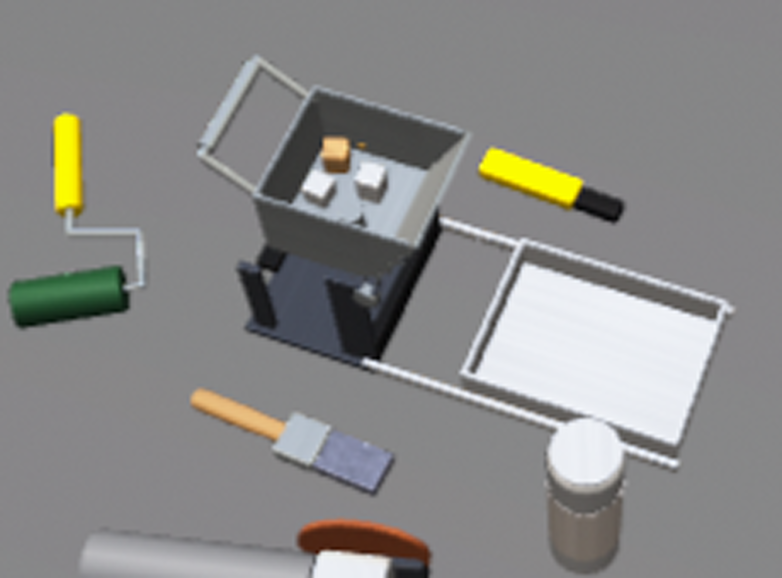

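```bash
cat >> h.py <<'E'
def ray(c,uv,z):
    T=np.asarray(c["cam_to_world"]); r=T[:3,:3]@np.array([(uv[0]-c["cx"])/c["fx"],-(uv[1]-c["cy"])/c["fy"],-1.])
    o=T[:3,3]; return (o+r*(z-o[2])/r[2])[:2]
E
python3 - <<'E'
import pickle; from h import *
d=pickle.load(open("c0.pkl","rb")); t,s=d["top"],d["scene"]
T=lambda x,y,z: ray(t,(190+(x+.5)/2.9-.5,150+(y+.5)/2.9-.5),z).round(0)
S=lambda x,y,z: ray(s,(120+(x+.5)/3.4-.5,140+(y+.5)/3.4-.5),z).round(0)
print("bar ends +-52:",T(575,121,238),T(555,248,238),"scene",S(256,61,238),S(203,150,238))
print("lip corners T",T(337,70,210),T(310,214,210),"S",S(468,133,210),S(416,247,210))
print("tray S",[S(*p,40) for p in [(522,240),(728,303),(680,443),(466,376)]])
print("railend S",S(732,310,14),S(677,464,14)," T",T(50,206,14),T(88,45,14))
P=cloud(t)
m=(P[...,2]>33)&(P[...,2]<45)&(P[...,0]>480)&(P[...,0]<720)&(P[...,1]>-60)&(P[...,1]<180)
print(m.sum(), cv2.minAreaRect(P[m][:,:2].astype(np.float32)))
P=cloud(s)
m=(P[...,2]>33)&(P[...,2]<45)&(P[...,0]>480)&(P[...,0]<720)&(P[...,1]>-60)&(P[...,1]<180)
print(m.sum(), cv2.minAreaRect(P[m][:,:2].astype(np.float32)))
E
```

```text
bar ends +-52: [ 581. -296.] [ 482. -274.] scene [ 486. -270.] [ 581. -294.]
lip corners T [ 632. -113.] [515. -87.] S [520. -86.] [ 636. -111.]
tray S [array([516., -45.]), array([561., 148.]), array([704., 116.]), array([661., -76.])]
railend S [553. 154.] [712. 116.]  T [549. 150.] [709. 113.]
358 ((607.9703979492188, 31.662033081054688), (199.98988342285156, 150.9703826904297), 76.82319641113281)
355 ((609.232421875, 32.46544647216797), (200.79148864746094, 154.42236328125), 76.7099609375)
```

```bash
cat >> h.py <<'E'
from workcell import *
O=np.array([565.7,-143.,0]); YAW=np.radians(76.8)
ex=np.array([np.cos(YAW),np.sin(YAW),0]); ey=np.array([-ex[1],ex[0],0])
R=np.column_stack([ex,-ey,[0,0,-1.]])
def W(x,y,z): return O+x*ex+y*ey+np.array([0,0,z])
def loc(p): d=np.asarray(p)-O; return np.array([d@ex,d@ey,d[2]])
def st(tag=""):
    s=read_state(); f=s["ft_force"]; print(tag,"t%.2f"%s["time"],"loc",loc(s["eef_pos"]).round(1),"F(ex,ey,z)",np.round([f@ex,f@ey,f[2]],1),"gap%.1f"%s["finger_gap"])
    return s
E
python3 - <<'E'
from h import *
print(np.linalg.det(R))
for p in [W(335,0,150),W(335,0,15),W(212,0,15),W(212,0,350),W(-145,0,330),W(-145,0,216),W(0,0,290),W(141,0,221)]:
    q=inverse_kinematics(p,R); print(p.round(0),None if q is None else np.round(q,2))
clamp()
movep(W(335,0,150),R); st("above")
movel(W(335,0,15)); st("down")
print(movel(W(240,0,15),max_speed=60,guard=15)); st("pushed")
E
```

```text
0.9999999999999999
[642. 183. 150.] [-0.41  0.63  0.06  1.52 -0.04  0.99  1.01]
[642. 183.  15.] [-0.37  0.8   0.    1.6  -0.    0.75  0.98]
[614.  63.  15.] [-0.24  0.74  0.06  1.74 -0.06  0.66  1.2 ]
[614.  63. 350.] [-0.41  0.41  0.32  1.41 -0.13  1.35  1.25]
[ 533. -284.  330.] [-0.21  0.53  0.96  1.5  -0.44  1.34  2.13]
[ 533. -284.  216.] [-0.06  0.55  0.68  1.66 -0.38  1.07  2.07]
[ 566. -143.  290.] [-0.31  0.43  0.65  1.61 -0.28  1.2   1.75]
[598.  -6. 221.] [-0.29  0.46  0.29  1.65 -0.15  1.05  1.38]
above t2.94 loc [336.2   0.7 150.1] F(ex,ey,z) [-0.3  0.1 -0.3] gap0.1
down t3.99 loc [335.4  -0.5  16. ] F(ex,ey,z) [-0.   0.4 -0.2] gap0.1
False
pushed t5.72 loc [2.404e+02 1.000e-01 1.500e+01] F(ex,ey,z) [-0.2 -0.1 -0.4] gap-0.2
```

```bash
python3 - <<'E'
from h import *
print(movel(W(222,0,15),max_speed=40,guard=15)); st("a")
print(movel(W(195,0,15),max_speed=25,guard=15)); st("b")
c=camera("top"); cv2.imwrite("pics/top1.png",cv2.resize(c["image"][150:290,190:460],None,fx=2.9,fy=2.9,interpolation=cv2.INTER_CUBIC))
E
```

```text
False
a t6.33 loc [222.   -0.   15.1] F(ex,ey,z) [-0.5  0.5  0. ] gap-0.1
False
b t7.56 loc [195.2   0.   15. ] F(ex,ey,z) [ 0.4 -0.2  0.3] gap0.2
```

View pics/top1.png

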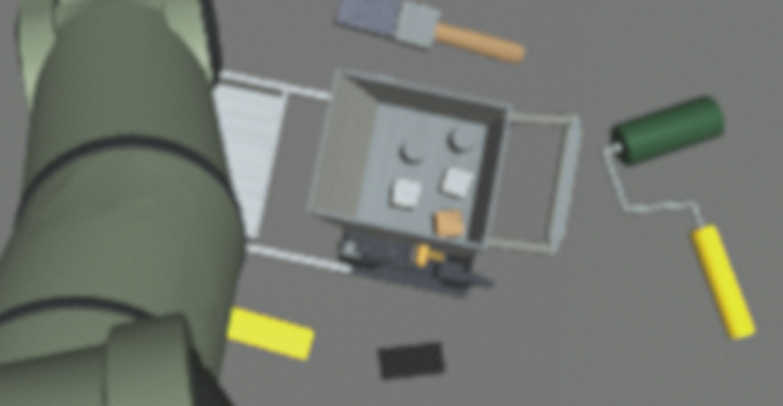

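```bash
python3 - <<'E'
from h import *
c=camera("scene"); cv2.imwrite("pics/sc1.png",cv2.resize(c["image"][120:310,120:420],None,fx=2.6,fy=2.6,interpolation=cv2.INTER_CUBIC))
s=read_state();print(s["eef_pos"],s["qpos"],proj(c,s["eef_pos"]), (proj(c,s["eef_pos"])-[120,120])*2.6)
E
```

```text
[610.26901938  47.05060234  15.00091719] [-0.1921959   0.72816319  0.02728298  1.75825105 -0.02990325  0.65549778
  1.19251463] [299.11752839 243.31463067] [465.70557381 320.61803975]
```

View pics/sc1.png

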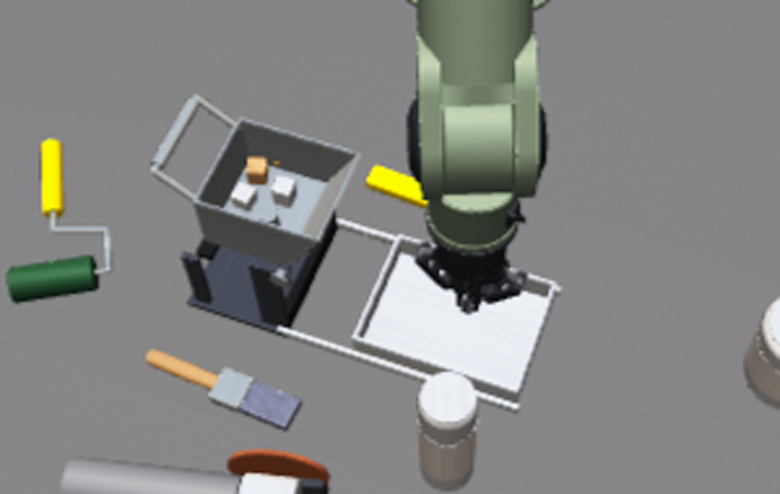

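```bash
python3 - <<'E'
from h import *; import pickle
d=pickle.load(open("c0.pkl","rb"))
for n in d:
    P=cloud(d[n]); L=(P-O)@np.column_stack([ex,ey,[0,0,1]])
    m=(abs(L[...,1])<60)&(L[...,0]>60)&(L[...,0]<300)&(L[...,2]<60)
    q=L[m]
    for a in range(60,300,6):
        k=q[(q[:,0]>=a)&(q[:,0]<a+6)]
        if len(k): print(n,a,len(k),np.percentile(k[:,2],[5,50,95]).round(0))
# tip height now
c=camera("scene");P=cloud(c);L=(P-O)@np.column_stack([ex,ey,[0,0,1]])
m=(abs(L[...,1])<60)&(L[...,0]>120)&(L[...,0]<270)&(L[...,2]>8)&(L[...,2]<120)
q=L[m]; 
for z in range(8,120,6):
    k=q[(q[:,2]>=z)&(q[:,2]<z+6)]
    if len(k): print(z,len(k),k.min(0).round(0),k.max(0).round(0))
E
```

```text
scene 60 66 [-5. -0.  5.]
scene 66 46 [-4.  0.  5.]
scene 78 59 [ 4. 38. 43.]
scene 84 134 [ 1. 11. 40.]
scene 90 63 [-0.  4.  8.]
scene 96 61 [-0.  4.  8.]
scene 102 62 [-1.  5.  9.]
scene 108 66 [-1.  5.  9.]
scene 114 58 [ 1.  4. 10.]
scene 120 63 [-2.  4. 10.]
scene 126 66 [-1.  4.  9.]
scene 132 61 [1. 4. 8.]
scene 138 63 [-0.  4.  8.]
scene 144 65 [-2.  4. 10.]
scene 150 61 [ 1.  5. 10.]
scene 156 66 [0. 4. 9.]
scene 162 69 [-1.  5.  9.]
scene 168 66 [-2.  4.  8.]
scene 174 61 [ 0.  5. 10.]
scene 180 68 [-0.  4.  9.]
scene 186 67 [0. 4. 9.]
scene 192 63 [0. 5. 9.]
scene 198 64 [0. 4. 8.]
scene 204 63 [-1.  4.  9.]
scene 210 68 [1. 4. 8.]
scene 216 64 [-0.  5. 10.]
scene 222 66 [-1.  4.  9.]
scene 228 64 [-1.  5.  9.]
scene 234 63 [1. 4. 9.]
scene 240 70 [-1.  5.  9.]
scene 246 67 [1. 4. 8.]
scene 252 67 [-0.  4.  9.]
scene 258 66 [-1.  4. 11.]
scene 264 67 [-1.  4.  9.]
scene 270 38 [1. 5. 8.]
scene 276 105 [-2. 35. 43.]
scene 282 72 [-4.  0.  4.]
scene 288 71 [-4.  0.  5.]
scene 294 66 [-4.  0.  4.]
top 60 85 [-4. -1.  3.]
top 66 86 [-3.  0.  2.]
top 72 83 [-4. -0.  2.]
top 78
[... 645 characters left out ...]
85 [0. 4. 7.]
top 258 88 [1. 4. 8.]
top 264 82 [1. 4. 6.]
top 270 176 [ 1.  9. 40.]
top 276 57 [24. 40. 43.]
top 282 18 [-2.  1.  5.]
top 288 87 [-3. -0.  3.]
top 294 85 [-4. -0.  4.]
8 137 [120. -59.   8.] [269.  57.  13.]
50 1 [197. -10.  55.] [197. -10.  55.]
56 1 [191. -11.  59.] [191. -11.  59.]
62 9 [184. -12.  62.] [209.   3.  68.]
68 10 [183. -15.  68.] [209.  -5.  73.]
74 9 [183. -15.  74.] [209.   0.  80.]
80 10 [187. -13.  80.] [208.  -7.  86.]
86 8 [193. -12.  87.] [208.  -3.  92.]
92 5 [176. -14.  92.] [196.  -2.  96.]
98 24 [167. -17.  98.] [228.   3. 104.]
104 29 [159. -14. 104.] [225.   9. 110.]
110 39 [164. -18. 110.] [236.   5. 116.]
116 10 [157. -14. 116.] [230.  -7. 120.]
```

```bash
python3 - <<'E'
from h import *
c=camera("wrist"); cv2.imwrite("pics/w1.png",c["image"])
try:
    print(movel(W(195,0,-20),max_speed=25,guard=5)); st("touch")
except PlanningError as e: print("PE",e)
c=camera("scene"); cv2.imwrite("pics/sc2.png",cv2.resize(c["image"][180:280,240:360],None,fx=6,fy=6,interpolation=cv2.INTER_CUBIC))
E
```

```text
False
touch t9.31 loc [ 1.951e+02 -1.000e-01 -1.990e+01] F(ex,ey,z) [-0.2 -0.3  0.3] gap-0.4
```

View pics/sc2.png

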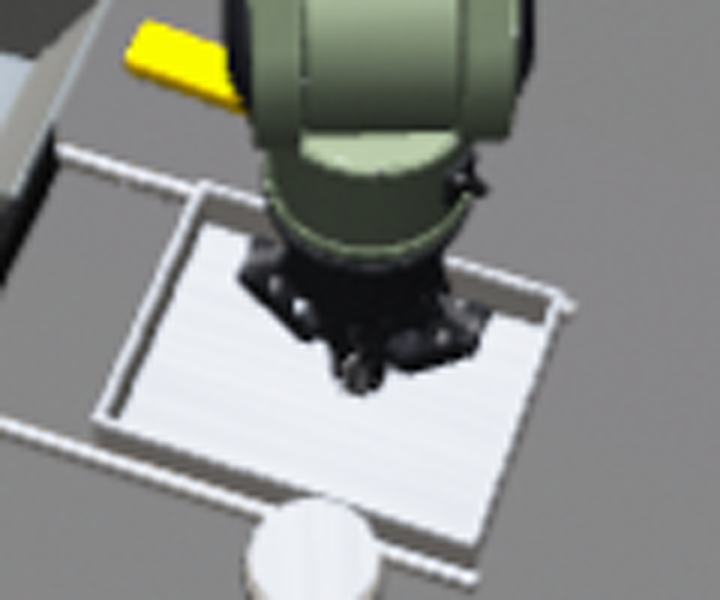

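View pics/w1.png

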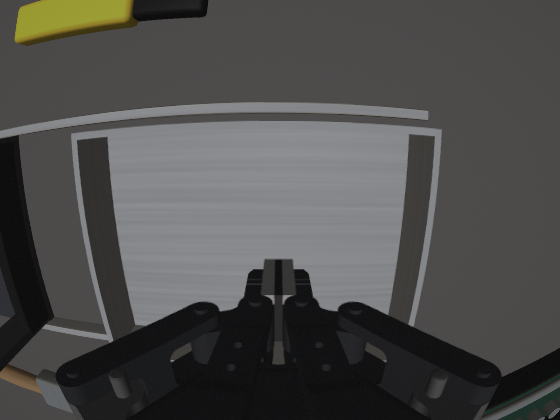

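```bash
python3 - <<'E'
from h import *
try:
    print(movel(W(195,0,-50),max_speed=20,guard=5)); st("touch")
except PlanningError as e: print("PE",e)
c=camera("scene"); print(c["cam_to_world"][:3,3]); P=cloud(c);L=(P-O)@np.column_stack([ex,ey,[0,0,1]])
m=(abs(L[...,1])<60)&(L[...,0]>120)&(L[...,0]<270)&(L[...,2]>8)&(L[...,2]<120)
q=L[m]; 
for z in range(8,80,6):
    k=q[(q[:,2]>=z)&(q[:,2]<z+6)]
    if len(k): print(z,len(k),k.min(0).round(0),k.max(0).round(0))
E
```

```text
True
touch t10.22 loc [195.    0.  -35.9] F(ex,ey,z) [0.3 0.8 9.3] gap0.0
[1305.25101979   91.29361585 1337.39082103]
8 122 [120. -59.   8.] [269.  52.  13.]
14 9 [185. -13.  14.] [209.   7.  20.]
20 7 [186. -14.  21.] [206.  -4.  26.]
26 7 [186. -14.  28.] [209.  -5.  31.]
32 6 [185. -13.  32.] [207.  -9.  36.]
38 8 [191. -16.  38.] [209.   2.  43.]
44 13 [166. -15.  45.] [223.   0.  50.]
50 22 [162. -17.  50.] [227.   2.  56.]
56 36 [164. -16.  56.] [232.   8.  62.]
62 21 [156. -14.  62.] [238.   6.  67.]
68 29 [147. -19.  68.] [235.   6.  74.]
74 33 [141. -20.  74.] [250.   1.  80.]
```

```bash
cat >> h.py <<'E'
ZO=39.5   # true tip height = reported z + ZO
def WT(x,y,z): return W(x,y,z-ZO)
E
python3 - <<'E'
from h import *
movel(WT(195,0,80)); movel(WT(325,0,80)); movel(WT(325,0,16)); st("down")
print(movel(WT(235,0,16),max_speed=60,guard=15)); st("a")
print(movel(WT(195,0,16),max_speed=25,guard=15)); st("b")
c=camera("scene"); cv2.imwrite("pics/sc3.png",cv2.resize(c["image"][120:310,120:420],None,fx=2.6,fy=2.6,interpolation=cv2.INTER_CUBIC))
E
```

```text
down t12.53 loc [324.8  -0.4 -23. ] F(ex,ey,z) [-0.1 -0.8 -0.6] gap-0.3
False
a t14.18 loc [235.    0.  -23.5] F(ex,ey,z) [ 0.1 -0.  -0.1] gap-0.2
True
b t15.16 loc [211.8  -0.7 -23.4] F(ex,ey,z) [ 3.  -1.2  1.8] gap-0.2
```

View pics/sc3.png

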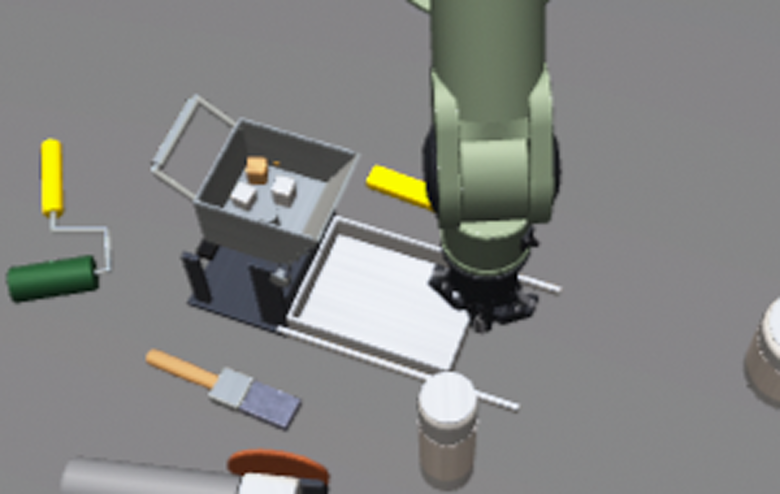

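```bash
python3 - <<'E'
from h import *
print(movel(WT(200,0,16),max_speed=15,guard=18)); st("b2")
movel(WT(250,0,16)); movel(WT(250,0,380),max_speed=250); open_gripper(); 
movep(WT(-145,0,380),R); st("over bar")
import pickle
d={n:camera(n) for n in ["scene","top","wrist"]}
pickle.dump(d,open("c1.pkl","wb"))
for n in ["scene","top"]:
    P=cloud(d[n]); L=(P-O)@np.column_stack([ex,ey,[0,0,1]])
    m=(abs(L[...,1])<60)&(L[...,2]>36)&(L[...,2]<43)&(L[...,0]>150)&(L[...,0]<250); print(n,"end wall x",L[m][:,0].min(),np.median(L[m][:,0]),L[m][:,0].max())
c=d["scene"]; cv2.imwrite("pics/sc4.png",cv2.resize(c["image"][90:310,120:420],None,fx=2.6,fy=2.6,interpolation=cv2.INTER_CUBIC))
cv2.imwrite("pics/w4.png",d["wrist"]["image"])
E
```

```text
True
b2 t15.62 loc [211.9  -0.3 -23.7] F(ex,ey,z) [ 2.9 -1.2  1.7] gap-0.0
over bar t19.88 loc [-143.5   -0.4  340.4] F(ex,ey,z) [ 0.9 -0.1 -0. ] gap85.0
scene end wall x 194.27881881505627 196.41520053782023 199.33608017403515
top end wall x 192.82998279743597 194.71519739805905 197.17530254073523
```

View pics/sc4.png

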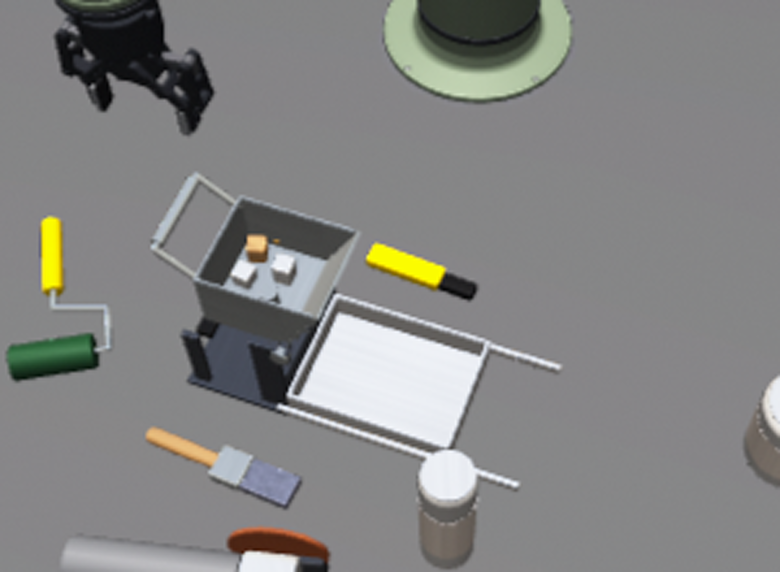

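View pics/w4.png

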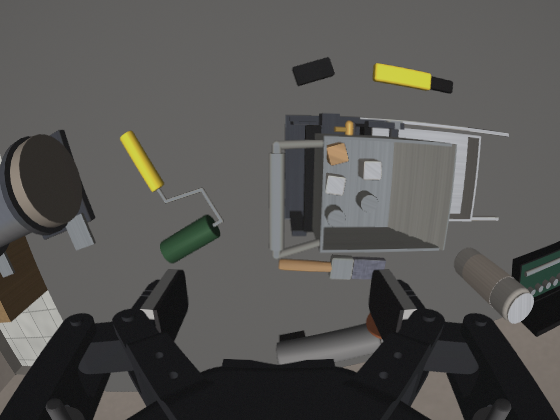

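```bash
python3 - <<'E'
from h import *; import pickle
d=pickle.load(open("c1.pkl","rb"))
P=cloud(d["scene"]); L=(P-O)@np.column_stack([ex,ey,[0,0,1]])
m=(abs(L[...,1])<40)&(L[...,2]>300)&(L[...,2]<420)&(L[...,0]>-220)&(L[...,0]<-70); q=L[m]
for z in range(300,420,8):
    k=q[(q[:,2]>=z)&(q[:,2]<z+8)]
    if len(k)>1: print(z,len(k),k.min(0).round(0),k.max(0).round(0))
m=(abs(L[...,1])<35)&(L[...,2]>222)&(L[...,2]<255)&(L[...,0]>-170)&(L[...,0]<-120); q=L[m]
print("bar",len(q),np.median(q,0),np.percentile(q,[5,95],axis=0))
P=cloud(d["top"]); L=(P-O)@np.column_stack([ex,ey,[0,0,1]])
E
```

```text
388 7 [-190.  -11.  393.] [-95.   8. 396.]
396 25 [-190.  -14.  396.] [-88.   9. 404.]
404 34 [-198.  -14.  404.] [-85.  10. 412.]
412 39 [-197.  -15.  412.] [-84.   8. 420.]
bar 108 [-141.91316991    1.94841915  239.65745857] [[-149.53297014  -31.03452847  234.07475059]
 [-136.95360612   32.40694497  243.81563174]]
```

```bash
python3 - <<'E'
from h import *
movel(WT(-143.5,0,280)); 
print(movel(WT(-143.5,0,217),max_speed=60,guard=8)); st("at bar")
d=camera("wrist"); cv2.imwrite("pics/w5.png",d["image"])
c=camera("scene"); cv2.imwrite("pics/sc5.png",cv2.resize(c["image"][100:250,130:330],None,fx=3.8,fy=3.8,interpolation=cv2.INTER_CUBIC))
E
```

```text
False
at bar t22.04 loc [-143.6   -0.2  177.9] F(ex,ey,z) [0.9 1.2 0.2] gap85.3
```

View pics/w5.png

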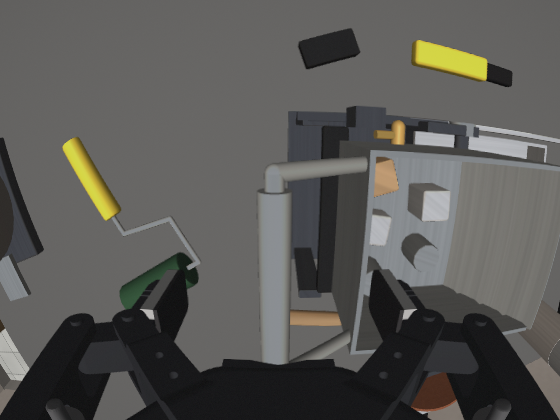

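View pics/sc5.png

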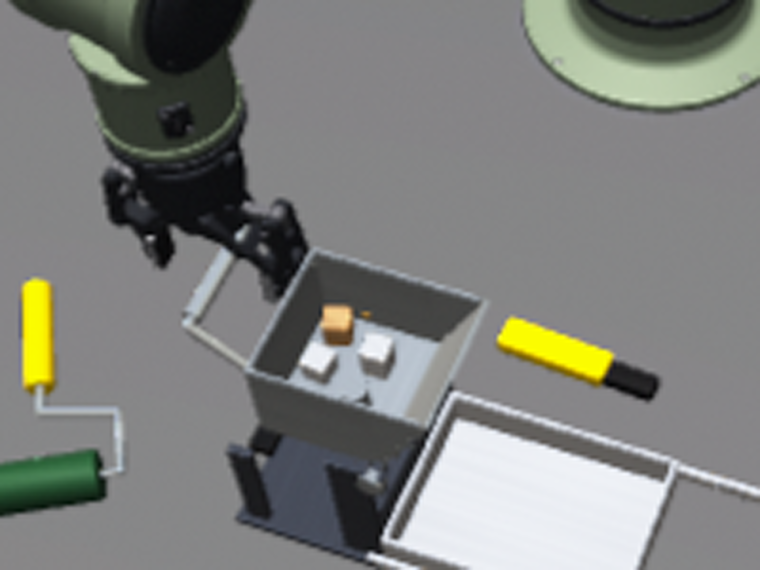

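```bash
python3 - <<'E'
from h import *
clamp(); st("clamped")
d=camera("wrist"); cv2.imwrite("pics/w6.png",d["image"])
c=camera("scene"); cv2.imwrite("pics/sc6.png",cv2.resize(c["image"][100:250,130:330],None,fx=3.8,fy=3.8,interpolation=cv2.INTER_CUBIC))
E
```

```text
clamped t22.81 loc [-143.8    0.   177.5] F(ex,ey,z) [-2.8 -0.5 -1.5] gap12.0
```

View pics/w6.png

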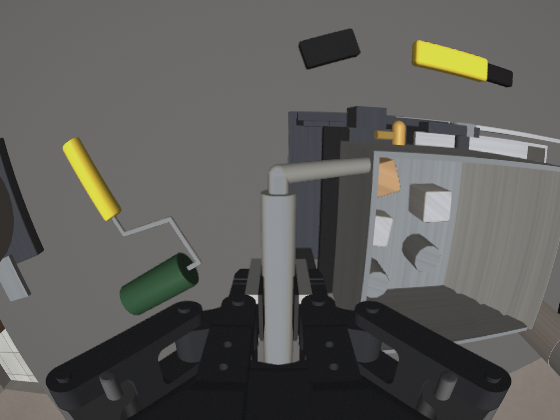

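View pics/sc6.png

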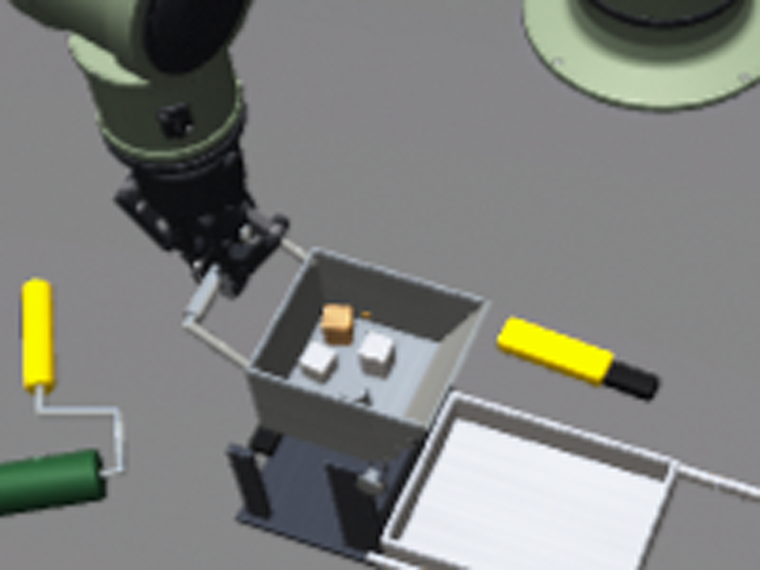

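```bash
cat >> h.py <<'E'
L0=np.array([-143.8,0.,177.5])
def B(th):
    b=np.array([-145.,105.]); c,s=np.cos(th),np.sin(th)
    r=np.array([c*b[0]+s*b[1], -s*b[0]+c*b[1]])-b
    return L0+np.array([r[0],0,r[1]])
def Fv():
    f=read_state()["ft_force"]; return np.array([f@ex,f@ey,f[2]])
def arc(ths,speed=100,lim=35,off=np.zeros(3)):
    for th in ths:
        movel(W(*(B(th)+off)),max_speed=speed); s=read_state(); F=Fv(); e=loc(s["eef_pos"])-B(th)-off
        u=np.array([np.cos(np.radians(144.09)-th),np.sin(np.radians(144.09)-th)]); 
        print("th%.2f t%.2f F"%(th,s["time"]),F.round(1),"rad %.1f tan %.1f"%(F[[0,2]]@u,F[[0,2]]@np.array([u[1],-u[0]])),"err",e.round(1),"gap%.1f"%s["finger_gap"])
        if np.linalg.norm(F)>lim: print("LIMIT"); return False
    return True
E
python3 - <<'E'
from h import *
for th in [0,.5,1,1.5,1.83]: print(B(th).round(0), np.round(inverse_kinematics(W(*B(th)),R),2))
arc([.04,.08,.12,.16,.2,.27,.34],speed=60)
E
```

```text
[-144.    0.  178.] [ 0.27  0.51  0.17  1.68 -0.1   0.96  1.82]
[-76.   0. 234.] [ 0.15  0.43  0.17  1.65 -0.08  1.07  1.69]
[ 11.   0. 251.] [ 0.01  0.4   0.16  1.65 -0.07  1.1   1.53]
[ 96.   0. 225.] [-0.12  0.44  0.15  1.67 -0.07  1.05  1.39]
[140.   0. 186.] [-0.18  0.49  0.14  1.69 -0.08  0.97  1.32]
th0.04 t23.18 F [-2.7 -0.2 -1.8] rad 1.0 tan -3.1 err [0.1 0.  0.1] gap12.1
th0.08 t23.44 F [-1.1 -0.8 -3.5] rad -1.4 tan -3.3 err [ 0.1  0.  -0.1] gap11.9
th0.12 t23.71 F [ 0.2 -1.  -4.5] rad -3.2 tan -3.2 err [ 0.2  0.  -0.1] gap12.1
th0.16 t23.98 F [ 1.7 -1.4 -4.6] rad -4.5 tan -2.1 err [ 0.3  0.  -0.1] gap12.3
th0.20 t24.24 F [ 4.1 -1.6 -4.9] rad -6.4 tan -0.3 err [ 0.4  0.  -0.1] gap12.0
th0.27 t24.60 F [ 5.2 -2.9 -6.4] rad -8.3 tan 0.1 err [ 0.7  0.  -0.1] gap12.0
th0.34 t24.96 F [  5.   -3.7 -10.2] rad -11.2 tan -1.7 err [ 0.6 -0.  -0.3] gap12.1
```

```bash
cat >> h.py <<'E'
import json,os
def arc2(ths,speed=100,lim=40,k=0.08):
    off=np.array(json.load(open("off.json"))) if os.path.exists("off.json") else np.zeros(3)
    for th in ths:
        a=np.radians(144.09)-th; u=np.array([np.cos(a),0,np.sin(a)])
        F=Fv(); off=off+k*((F@u)*u+np.array([0,F[1],0])); json.dump(off.tolist(),open("off.json","w"))
        if not arc([th],speed,lim,off): print(off); return False
    print("off",off.round(2)); return True
E
python3 - <<'E'
from h import *
arc2([.40,.47,.54],speed=60)
c=camera("scene"); cv2.imwrite("pics/sc7.png",cv2.resize(c["image"][100:250,130:330],None,fx=3.8,fy=3.8,interpolation=cv2.INTER_CUBIC))
E
```

```text
th0.40 t25.29 F [ 0.8  0.3 -5.5] rad -5.1 tan -2.1 err [-0.2  0.2  0. ] gap11.5
th0.47 t25.65 F [-1.5  3.2 -0.5] rad 0.3 tan -1.5 err [0.  0.  0.3] gap12.1
th0.54 t26.01 F [-1.4  0.3  0.7] rad 1.1 tan -1.0 err [ 0.4 -0.2  0.3] gap11.8
off [ 0.66 -0.01 -1.14]
```

View pics/sc7.png

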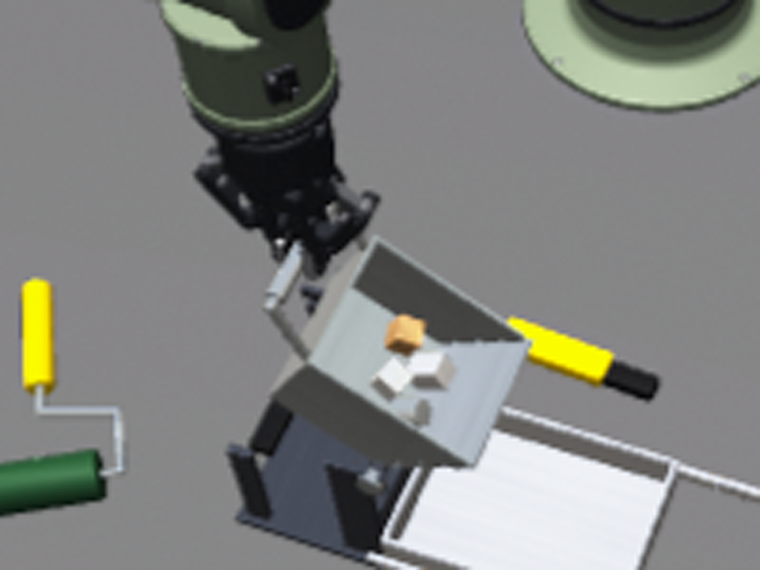

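```bash
python3 - <<'E'
from h import *
arc2([.64,.74,.84,.94,1.04,1.14,1.24,1.34,1.44,1.54,1.64,1.72,1.78,1.83],speed=80)
c=camera("scene"); cv2.imwrite("pics/sc8.png",cv2.resize(c["image"][100:250,130:330],None,fx=3.8,fy=3.8,interpolation=cv2.INTER_CUBIC))
cv2.imwrite("pics/w8.png",camera("wrist")["image"])
cv2.imwrite("pics/t8.png",cv2.resize(camera("top")["image"][150:290,190:460],None,fx=2.9,fy=2.9))
E
```

```text
th0.64 t26.43 F [-0.3 -3.2 -2.7] rad -2.5 tan -1.1 err [ 0.4 -0.2  0. ] gap12.2
th0.74 t26.81 F [ 1.2 -2.  -3.5] rad -3.7 tan 0.4 err [ 0.   0.  -0.1] gap11.8
th0.84 t27.18 F [ 0.2  0.8 -2.4] rad -2.4 tan -0.0 err [ 0.5  0.1 -0. ] gap12.2
th0.94 t27.56 F [-0.4 -0.5 -3.6] rad -3.6 tan -0.5 err [ 0.7  0.  -0. ] gap12.1
th1.04 t27.93 F [ 0.1 -0.2 -0.9] rad -0.8 tan 0.2 err [ 0.7  0.  -0.1] gap12.1
th1.14 t28.31 F [-0.4 -0.9 -3.4] rad -3.4 tan 0.3 err [ 0.6  0.  -0.2] gap12.4
th1.24 t28.68 F [ 0.2 -1.2 -2.8] rad -2.6 tan 1.0 err [ 0.6  0.  -0.2] gap11.9
th1.34 t29.06 F [-0.1  0.5 -2.5] rad -2.4 tan 0.8 err [ 0.6  0.1 -0.3] gap11.9
th1.44 t29.43 F [-0.4  0.5 -3.5] rad -3.2 tan 1.3 err [ 0.1 -0.  -0.1] gap12.2
th1.54 t29.81 F [ 0.6 -0.7 -2.5] rad -1.7 tan 1.9 err [-0.1 -0.  -0. ] gap11.9
th1.64 t30.18 F [-0.2 -0.2 -2.7] rad -2.2 tan 1.6 err [ 0.  -0.  -0.1] gap11.8
th1.72 t30.51 F [-0.4 -1.4 -2.6] rad -2.2 tan 1.5 err [-0.  -0.1 -0.1] gap12.2
th1.78 t30.79 F [-0.1  0.1 -2.8] rad -2.0 tan 1.9 err [-0.  0.  0.] gap12.2
th1.83 t31.05 F [-0.1  1.2 -2.9] rad -1.9 tan 2.2 err [-0.   0.   0.1] gap11.8
off [-0.15 -0.66 -3.33]
```

View pics/sc8.png

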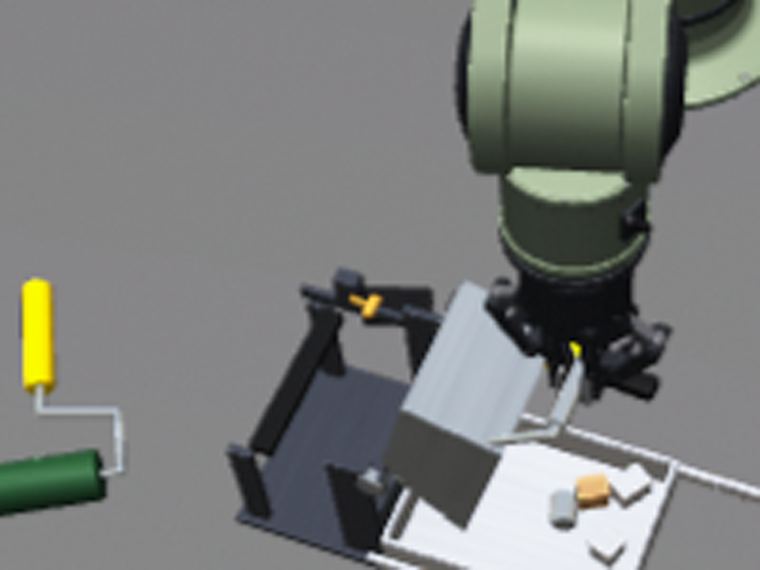

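View pics/w8.png

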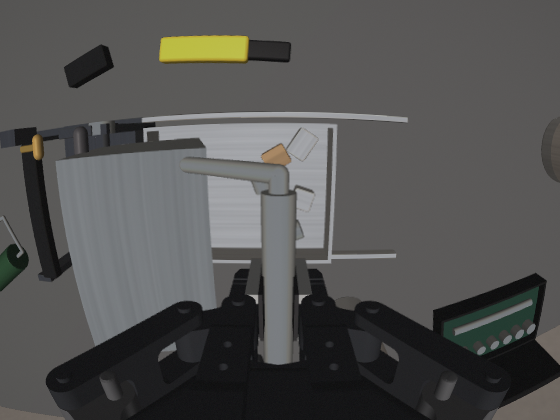

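View pics/t8.png

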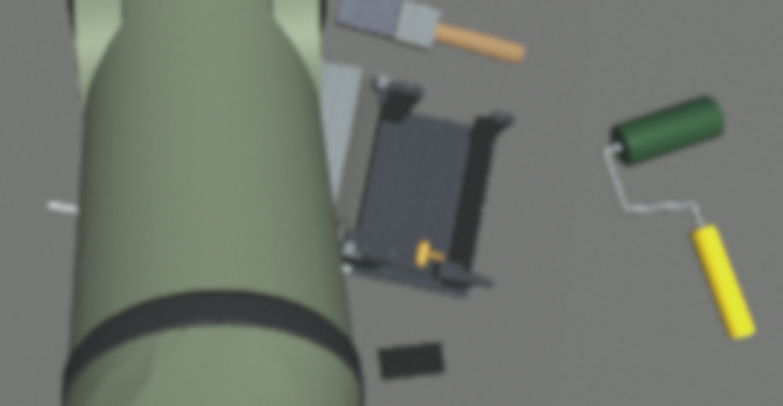

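```bash
python3 - <<'E'
from h import *
c=camera("scene"); cv2.imwrite("pics/sc9.png",cv2.resize(c["image"][180:290,230:340],None,fx=5.4,fy=5.4,interpolation=cv2.INTER_CUBIC))
w=camera("wrist")["image"]; cv2.imwrite("pics/w9.png",cv2.resize(w[100:280,40:360],None,fx=2.4,fy=2.4,interpolation=cv2.INTER_CUBIC))
E
```

View pics/sc9.png

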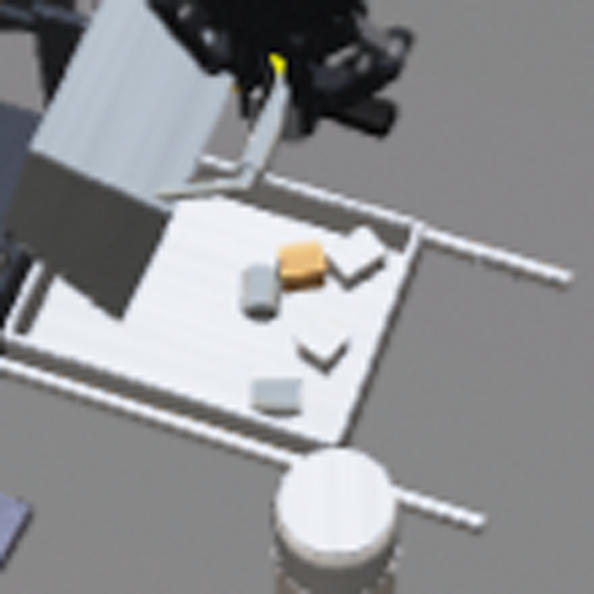

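View pics/w9.png

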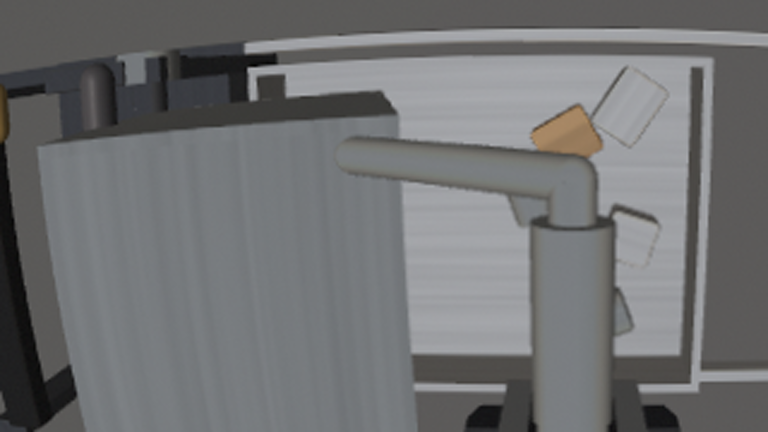

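```bash
python3 - <<'E'
from h import *
ok=arc2([1.74,1.64,1.54,1.44,1.34,1.24,1.14,1.04,.94,.84,.74,.66,.58,.50,.44,.38,.34,.30],speed=70)
c=camera("scene"); cv2.imwrite("pics/sc10.png",cv2.resize(c["image"][100:290,130:350],None,fx=3.1,fy=3.1,interpolation=cv2.INTER_CUBIC))
E
```

```text
th1.74 t31.68 F [2.3 1.  0.1] rad 1.7 tan 1.5 err [-0.3 -0.1  0.6] gap11.8
th1.64 t32.09 F [ 3.5 -0.3  2. ] rad 3.8 tan 1.4 err [ 0.2 -0.2  0.2] gap11.6
th1.54 t32.50 F [4.2 0.6 4.1] rad 5.8 tan 1.2 err [ 0.1 -0.1  0.1] gap12.3
th1.44 t32.91 F [ 2.3 -0.   1.9] rad 2.8 tan 1.1 err [ 0.  -0.1 -0.1] gap12.1
th1.34 t33.32 F [ 1.8 -0.   3. ] rad 3.4 tan 0.5 err [-0.  -0.  -0.1] gap11.7
th1.24 t33.73 F [ 0.  -0.4  0.5] rad 0.5 tan -0.1 err [-0.2  0.  -0.1] gap12.1
th1.14 t34.13 F [1.1 1.5 1.6] rad 1.8 tan 0.8 err [-0.4  0.1  0.1] gap11.9
th1.04 t34.54 F [ 0.4 -0.1  2. ] rad 2.0 tan 0.2 err [-0.6 -0.   0.1] gap12.0
th0.94 t34.95 F [0.4 2.  4.2] rad 4.2 tan 0.4 err [-0.  0. -0.] gap12.1
th0.84 t35.36 F [-0.5  1.   1. ] rad 1.1 tan -0.4 err [ 0.2 -0.  -0.1] gap11.8
th0.74 t35.77 F [-1.2 -0.2  1.3] rad 1.5 tan -0.9 err [ 0.1 -0.1 -0. ] gap11.9
th0.66 t36.12 F [-0.8 -1.8  1.3] rad 1.4 tan -0.4 err [ 0.1 -0.  -0. ] gap11.8
th0.58 t36.48 F [-2.4  0.2  2.1] rad 2.8 tan -1.5 err [0.1 0.1 0. ] gap12.1
th0.50 t36.84 F [-1.5  2.   1.1] rad 1.6 tan -0.8 err [ 0.2  0.1 -0. ] gap12.0
th0.44 t37.14 F [-1.1  1.3  0.5] rad 1.0 tan -0.7 err [ 0.3 -0.  -0. ] gap11.8
th0.38 t37.44 F [-0.9  0.7  0.3] rad 0.7 tan -0.6 err [ 0.2 -0.1 -0. ] gap12.2
th0.34 t37.69 F [-1.9  0.6 -1.2] rad 0.1 tan -2.2 err [ 0.2 -0.1  0. ] gap12.2
th0.30 t37.94 F [-1.4 -0.9 -0.1] rad 0.8 tan -1.2 err [ 0.  -0.1 -0. ] gap12.1
off [ 0.04  0.08 -0.76]
```

View pics/sc10.png

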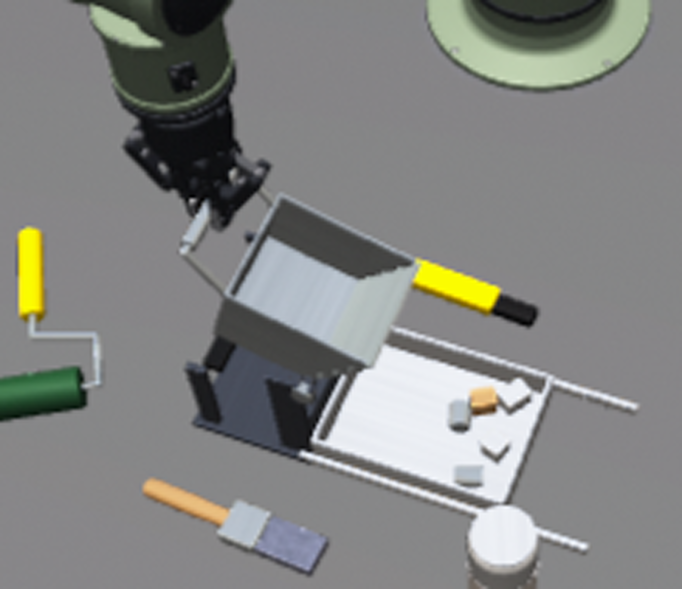

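Skip empty, five offcuts in the tray. Now through the detent to the rest.

```bash
python3 - <<'E'
from h import *
ok=arc2([.26,.22,.18,.14,.10,.06,.03,.01,0],speed=40)
if ok: arc2([-.01,-.02],speed=20,lim=25,k=0.05)
E
```

```text
th0.26 t38.32 F [-0.5 -1.  -0.2] rad 0.1 tan -0.5 err [-0.  -0.  -0.1] gap12.4
th0.22 t38.64 F [-2.7 -1.5 -0.1] rad 1.7 tan -2.1 err [-0.3  0.1 -0.3] gap12.1
th0.18 t38.97 F [-1.8  1.  -1.3] rad 0.4 tan -2.2 err [-0.3  0.2 -0.3] gap11.5
th0.14 t39.29 F [-0.8  2.  -0.8] rad 0.1 tan -1.1 err [-0.2  0.1 -0.3] gap11.9
th0.10 t39.62 F [-2.5 -0.7 -4.2] rad -0.9 tan -4.8 err [-0.3  0.  -0.3] gap12.0
th0.06 t39.94 F [-3.1  1.5 -0.1] rad 2.3 tan -2.0 err [-0.3 -0.  -0.1] gap11.9
th0.03 t40.23 F [-2.4 -1.1 -1.3] rad 1.1 tan -2.5 err [-0.1 -0.1 -0.1] gap11.8
th0.01 t40.48 F [-1.9  0.5 -1. ] rad 0.9 tan -1.9 err [-0.1 -0.  -0.2] gap12.1
th0.00 t40.73 F [-2.  -0.7 -2.7] rad -0.0 tan -3.4 err [ 0.  -0.  -0.1] gap12.1
off [-0.42  0.05 -0.35]
th-0.01 t40.98 F [-0.5 -0.6 -1.2] rad -0.3 tan -1.2 err [ 0.1 -0.  -0. ] gap11.9
th-0.02 t41.23 F [ 7.2  7.1 17.9] rad 4.3 tan 18.8 err [ 1.  -0.2  1.1] gap12.1
off [-0.41 -0.01 -0.36]
```

```bash
python3 - <<'E'
from h import *
import pickle
arc2([-.013],speed=20,k=0); open_gripper(); st("open")
movel(W(*(B(0)+[0,0,60])),max_speed=60); st("up60"); movel(WT(-145,0,420)); movel(WT(-145,-0,440))
goto_joints([-1.268, 0.521, -0.036, 1.599, 0.021, 1.021, -0.113]); st("away")
d={n:camera(n) for n in ["scene","top"]}; pickle.dump(d,open("c2.pkl","wb"))
d0=pickle.load(open("c0.pkl","rb"))
for n in d:
    for q in (d0,d):
        P=cloud(q[n]); L=(P-O)@np.column_stack([ex,ey,[0,0,1]])
        m=(abs(L[...,1])<35)&(L[...,2]>222)&(L[...,2]<265)&(L[...,0]>-170)&(L[...,0]<-110); print(n,"bar",L[m].mean(0).round(1))
    m=(abs(L[...,1])<60)&(L[...,2]>36)&(L[...,2]<43)&(L[...,0]>150)&(L[...,0]<250); print(n,"end wall x",np.median(L[m][:,0]),L[m][:,0].max())
c=d["scene"]; cv2.imwrite("pics/sc11.png",cv2.resize(c["image"][120:310,120:350],None,fx=3.3,fy=3.1,interpolation=cv2.INTER_CUBIC))
df=cv2.absdiff(d0["top"]["image"],d["top"]["image"]); cv2.imwrite("pics/t11.png",np.clip(df.astype(int)*3,0,255).astype(np.uint8))
E
```

```text
th-0.01 t41.48 F [3.6 2.6 7.9] rad 1.6 tan 8.5 err [ 0.3 -0.1  0.3] gap12.1
off [-0.41 -0.01 -0.36]
open t42.17 loc [-145.6   -0.   175.2] F(ex,ey,z) [ 0.8 -0.3  1. ] gap85.5
up60 t43.37 loc [-1.438e+02  2.000e-01  2.371e+02] F(ex,ey,z) [-0.4  1.  -0.8] gap85.4
away t48.04 loc [629.  493.6 191.9] F(ex,ey,z) [0.4 0.1 0.5] gap85.5
scene bar [-142.5   -0.5  239.6]
scene bar [-142.2   -0.4  240. ]
scene end wall x 196.66324522596977 199.0572959046266
top bar [-144.3    0.5  240.3]
top bar [-144.3    0.7  240.3]
top end wall x 195.0813150514761 197.15577135338754
```

View pics/sc11.png

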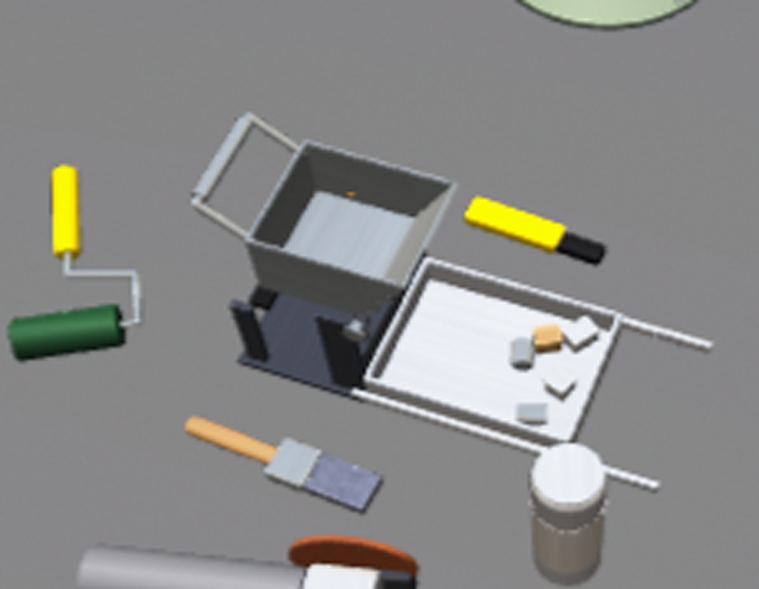

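View pics/t11.png

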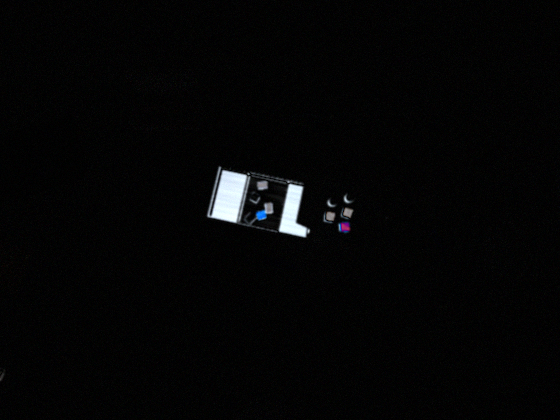

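```bash
python3 -c "
from workcell import *
print(finish_job())"
```

```text
the job is handed in; nothing more can be done
None
```

The job is done and handed in at about 48 s of the 72 s limit. The tray is home against its stop, all five offcuts are in it, and the empty skip is back upright on its rest.

- **Tray:** The first push passed over the tray without moving it. The finger tips turned out to be about 40 mm higher than the reported TCP, which I found by touching the tray floor lightly. With that corrected, the second push stopped firmly at the same point twice. The far end of the tray is about 197 mm from the stand origin in the last pictures, against the 198 mm expected.
- **Skip:** I held the handle bar in the gripper all the way round, so the skip was never free to fall. It tipped to about 1.83 rad. It came back slowly through the detent and was pressed onto its rest until the force rose to about 19 N, and I then released it.
- **Last checks:** The bar is within 0.5 mm of where it started. Comparing the overhead pictures from before and after shows only the tray and offcuts have moved. The five offcuts were counted in the tray and the skip is empty.
- **Not measured:** I did not see the snap to upright directly; I judged it from the contact force and the bar position.

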